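Slide the glasses case through the gap to its stop

ROBOT

A 6-joint arm with a two-finger parallel gripper is mounted at the origin on the work surface. World frame = base frame: x ahead of the robot, y to its left, z up, the work surface at z = 0. Lengths are in m, angles in rad, forces in N, time in s.
With the tool pointing down it reaches from about 0.35 to 0.975 m from the base axis. Payload 4.9 kg.
Tool frame: the origin (TCP) lies on the centre line of the jaws, within the pads' length; the fingertips stand 25 mm ahead of it and the grasp point (between the pads) lies 6 mm ahead of it; z points along the fingers, y is the direction in which the jaws open and shut (so a half turn about z gives the same grasp; the last joint's range is limited). The gripper opens to 85 mm and grips with 20 to 120 N. Pads are 22 mm wide; open, the fingers measure 114 mm over their backs; the gripper's body (76 mm by 85 mm) begins 54 mm behind the grasp point. The pads swing forward as they close: fully open they stand 13 mm farther back than shut.
Start: joints at [-1.41, 0.053, 1.613, -0, 1.476, -0.119], TCP at [0.173, -0.601, 0.256] pointing down, gripper open.
Joint ranges: [-3.01, 3.01], [-1.01, 2.22], [0.06, 2.58], [-1.02, 4.17], [0.09, 2.62], [-3.14, 3.14]. Speed limits (rad/s): [2.57, 2.57, 3.14, 3.14, 3.14, 3.14].

INTERFACE

Orientations are given as a rotation vector (axis times angle).
In Python, from bench import * gives the robot as it stands.
- The arm moves only by the tool drive_tool, never from a script. Its arguments are lists of equal length, an entry for each row: "gripper": the finger opening in mm, from 0 to 85.4; "xyz": the shift along the world's x, y, z in mm, a list of three; "spin": the turn about the world's z in degrees. A call has 1 to 5 rows; each row is the pose to reach, as a shift and turn from the pose measured when the call began; what a row does not reach only later rows make up. A row lasts 1/10 s, in which the tool goes at most 50 mm and 8.59 degrees, less where a joint would pass 70% of its speed; a pose out of reach is approached as far as the arm can. A call with a gripper value outside its range is refused whole. The fingers move at their own pace and stop on an object; "grip_force" is the grip in N (left out, the last holds). Time passes only in rows, so rows that repeat a pose let the fingers close. It gives the time, the measured TCP pose, the force and the opening at its end, in the units of the state.
- state(): the state, without advancing time (a new reading comes with each control period).
- grab_frame(name): name is "side" or "top"; returns a dict with "color" (384x512x3 uint8, red, green, blue), "fov_y" (degrees; the focal length in pixels is half the picture's height over the tangent of half this angle, whatever the lens; pixels are square), "cx", "cy" (the principal point, pixels), "xyz" and "rotation" of the camera in the world. Camera axes: x right, y up, looking along -z (the intrinsics and any distortion apply to the point x, -y, -z); pixel columns grow to the right and rows downward; lengths in m; the calibration is good to about 2 mm. A picture is of the moment at which its call begins. There is no depth.
- hand_in(): hands the job in, once; it reports no verdict.
The state is a dict: "clock": time; "joints": joint angles; "qvel": joint speeds; "joint_efforts": joint torques, N m; "tool_pos": TCP position; "ee_rot": TCP orientation; "ft_force": force on the tool from outside, world axes, zero at the start; "ft_torque": the same for the moment, N m; "width": finger opening in m.
Only numpy, scipy, OpenCV 4.12 (cv2) and the standard library are available. Lean on these libraries where they do the work, as an engineer would, in place of code of your own. Each camera call takes 0.05 s, during which the arm holds its last target.

TASK

Push the hard glasses case lengthways through the narrow gap between the clear drawer unit and the torch dock, on until its leading end rests against the wooden stop bar beyond, so that it lies flat and straight in line with the gap. Keep it flat on the board all the way, never lifting or tipping it, and do not disturb the saucer of coins, the carabiner or the padlock.

Things in the scene. Friction and masses are not known exactly. Their poses are not given: they have to be found in the camera images.
- bay: Fixed group screwed to the board: drawer unit, torch dock, stop bar. Origin on the board at the centre of the gap, z up; the case travels along its +y axis. The gap between drawer unit and dock is 64 mm wide (x -32 to 32), 100 long (y -50 to 50), open above, with square-cut mouths.
- drawer_unit (a point): Centre of the top of the clear acrylic drawer unit (part of the bay, fixed): two little drawers, 110 (x) by 100 (y) by 50 mm high. In the bay's frame x -142 to -32, y -50 to 50; its steel knobs reach 10 mm further to -x.
- torch_dock (a point): Point at mid-length on top of the silver aluminium torch lying along y in its fixed black dock (part of the bay). In the bay's frame: dock block x 32 to 76, y -50 to 50, 30 mm high; torch x 37 to 71, y -62 to 62, top at 49 mm height.
- stop_bar (a point): Middle of the top front edge of the plywood stop bar (part of the bay, fixed), at y = 205 mm in the bay's frame: a strip along x from -65 to 65, 18 thick, 22 mm high. The case's centre is at y = 135 in the bay's frame when its end touches.
- glasses_case: Loose hard dark brown plastic glasses case, about 0.13 kg: 56 (x) by 140 (y, lengthways) by 36 mm high, origin at the centre of its underside, z up. Sides upright to 31 mm; plan corners rounded (radius 12), ends flat over the middle 32 mm. It starts on the -y side of the gap, off line and askew, +y end towards the gap. Slides with ordinary friction (about 1 N).
- saucer: Bystander: white porcelain saucer of coins, 120 mm across, 19 high, origin at the centre of its underside. It stands beyond the gap, beside the parking place, on the -x side of it.
- carabiner: Bystander: orange carabiner lying flat, about 45 (x) by 90 (y) by 11 mm high, origin under its middle. It lies off the +x side of the place where the case starts.
- padlock: Bystander: small brass padlock lying flat, body 40 (x) by 34 (y) by 20 mm high, shackle reaching to x = 45 mm, origin under the centre of its body. It lies beyond the gap, off the +x side of the parking place.
There are look-alikes about, which are no part of the job. Of the things like the glasses_case, leave any that is blue or pink; of the rest the larger one is meant.

How it is judged:
By the outcome, as a careful person would: the job done as asked, in the order asked, and still so for the second after the job is handed in, with the robot touching nothing.
It also fails if it takes over 54 s, if anything falls off the work surface, if the arm or the gripper's body presses on something with over 40 N, if the wrist force passes 120 N, or if a joint passes its speed limit or range.

## Working session

There is one attempt and no reset: what is moved stays moved. The work goes in short steps, Python scripts to look and compute and a tool call to move; the robot and the scene stay as the last step left them, time stands still between calls to the robot, and variables do not carry over. Pictures are saved under pics/ and viewed, and the job is handed in when it is done.

Besides the shell and the picture viewer there is one more tool, called after ">>>" by a JSON object that holds its "op" and its "data", one argument or row to a line. drive_tool: Moves the arm, as the interface text tells. Its arguments: {"type":"object","properties":{"gripper":{"type":"array","items":{"type":"number"}},"xyz":{"type":"array","items":{"type":"array","items":{"type":"number"}}},"spin":{"type":"array","items":{"type":"number"}},"grip_force":{"type":"number"}},"required":["gripper","xyz","spin"]}

```bash
mkdir -p pics; ls; python3 - <<'E'
from bench import *
import cv2
for n in ("top","side"):
    f=grab_frame(n); cv2.imwrite(f"pics/{n}0.png",f["color"][:,:,::-1])
    print({k:v for k,v in f.items() if k!="color"})
print(state())
E
```

```text
pics
{'fov_y': 42.758841687649465, 'cx': 256.2125918252376, 'cy': 188.8730340665523, 'xyz': array([ 0.31233663, -0.02960555,  1.32108644]), 'rotation': array([ 0.12538214, -0.13458262, -1.56280554])}
{'fov_y': 43.96565457040295, 'cx': 249.54888753665875, 'cy': 190.9859862866529, 'xyz': array([0.29699503, 0.69486423, 0.85806103]), 'rotation': array([ 0.17109607, -1.0516413 , -2.6726256 ])}
{'clock': 0.1, 'joints': array([-1.41000384e+00,  5.33326459e-02,  1.61416861e+00,  2.88376035e-06,
        1.47598133e+00, -1.19010141e-01]), 'qvel': array([ 0.00125237, -0.00134304, -0.00283231,  0.00127071, -0.00039992,
       -0.00010171]), 'joint_efforts': array([-4.50426396e-04, -3.94904280e+01, -3.71366251e+01, -1.53538322e-04,
        3.90063127e-03,  2.63559691e-06]), 'tool_pos': array([ 0.17251543, -0.60018151,  0.25515287]), 'ee_rot': array([-3.10902749e+00, -4.37816703e-01,  5.74722865e-05]), 'ft_force': array([0.60061642, 0.33692844, 0.50211316]), 'ft_torque': array([0.01522586, 0.01691935, 0.01820712]), 'width': 0.08526903235604469}
```

```bash
python3 -c "
import cv2
for n in ('top','side'):
    cv2.imwrite(f'pics/{n}0b.png',cv2.resize(cv2.imread(f'pics/{n}0.png'),(800,600),interpolation=cv2.INTER_CUBIC))"
```

```text
(no output)
```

View pics/top0b.png

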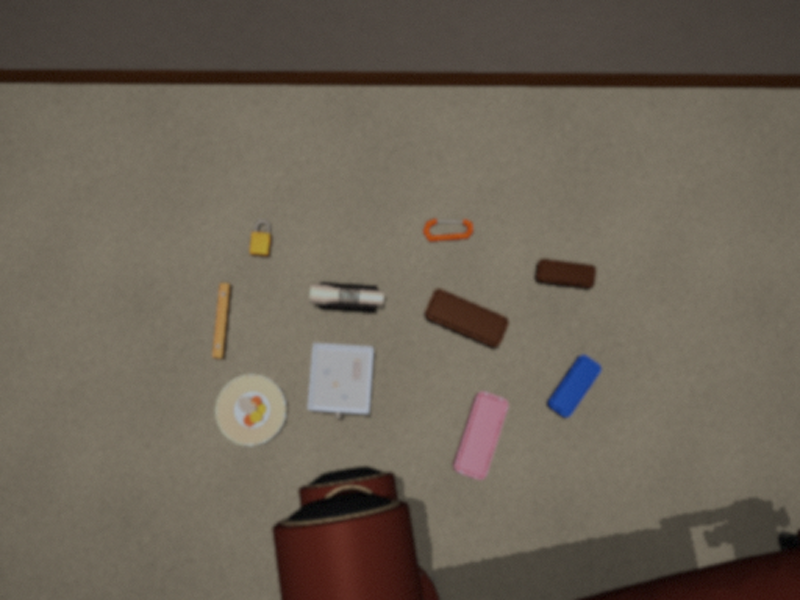

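View pics/side0b.png

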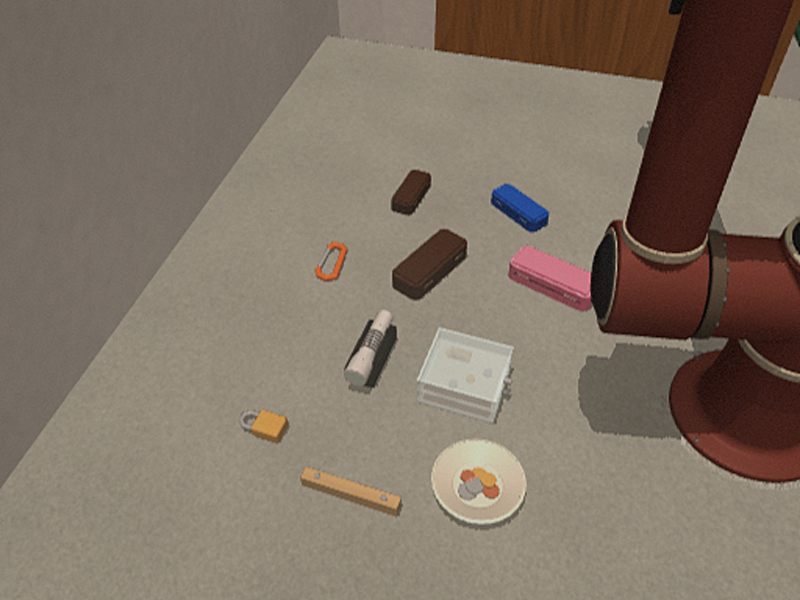

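The larger brown case is at about (466,318) in the top view. The smaller brown one at (565,273), blue at (575,386) and pink at (481,435) are look-alikes. Next I'll enlarge and measure.

```bash
cat > h.py <<'E'
import numpy as np, cv2
from scipy.spatial.transform import Rotation as R
from bench import *
def cam(n):
    f=grab_frame(n); return f
def K(f): return 384/2/np.tan(np.radians(f["fov_y"])/2)
def back(f,u,v,z):
    k=K(f); d=R.from_rotvec(f["rotation"]).apply([(u-f["cx"])/k,-(v-f["cy"])/k,-1]); o=f["xyz"]
    return o+d*(z-o[2])/d[2]
def proj(f,P):
    k=K(f); c=R.from_rotvec(f["rotation"]).inv().apply(np.atleast_2d(P)-f["xyz"])
    return np.c_[f["cx"]+k*c[:,0]/-c[:,2], f["cy"]-k*c[:,1]/-c[:,2]]
def crop(f,u0,v0,w,h,s,name):
    c=f["color"][v0:v0+h,u0:u0+w,::-1]
    cv2.imwrite("pics/"+name,cv2.resize(c,None,fx=s,fy=s,interpolation=cv2.INTER_CUBIC))
E
python3 - <<'E'
from h import *
import pickle
f=cam("top"); g=cam("side"); pickle.dump((f,g),open("fr0.pkl","wb"))
crop(f,130,130,200,150,4,"tc.png"); crop(g,180,90,170,130,4.5,"sc1.png"); crop(g,180,180,170,155,3.8,"sc2.png")
E
```

```text
(no output)
```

View pics/tc.png

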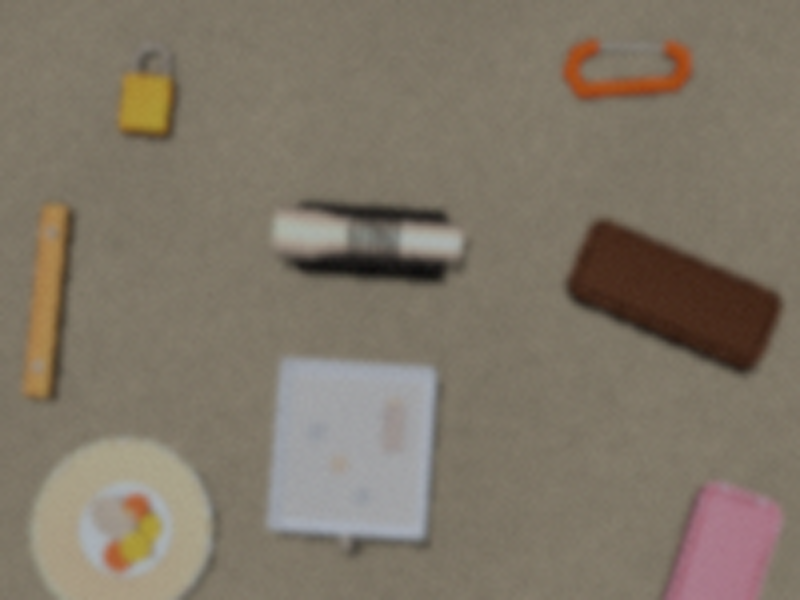

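View pics/sc1.png

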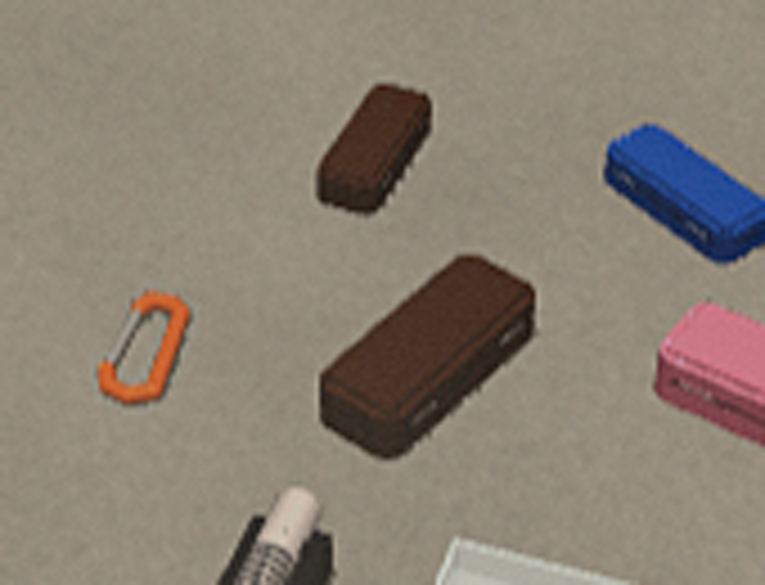

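View pics/sc2.png

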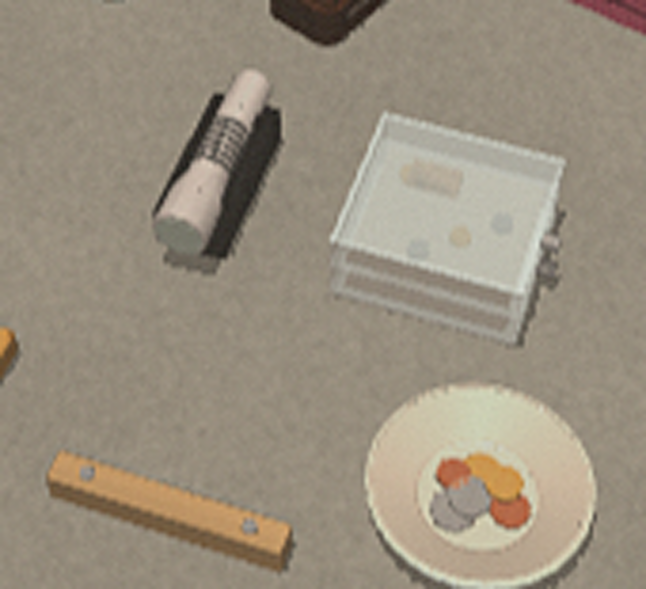

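```bash
cat >> h.py <<'E'
from scipy.optimize import least_squares, minimize
def T(p,X):
    X=np.atleast_2d(X).astype(float); c,s=np.cos(p[2]),np.sin(p[2])
    return np.c_[p[0]+c*X[:,0]-s*X[:,1], p[1]+s*X[:,0]+c*X[:,1], X[:,2]]
def casepts():
    a=np.linspace(0,2*np.pi,48); pts=[]
    def ring(w,l,r,z):
        for t in a:
            cx=np.sign(np.cos(t))*(w/2-r); cy=np.sign(np.sin(t))*(l/2-r)
            pts.append([cx+r*np.cos(t),cy+r*np.sin(t),z])
    ring(.056,.140,.012,0); ring(.056,.140,.012,.031); ring(.050,.134,.010,.0355)
    return np.array(pts)
CP=casepts()
def brown(f):
    h=cv2.cvtColor(f["color"],cv2.COLOR_RGB2HSV).astype(int); c=f["color"].astype(int)
    return ((c[...,0]<105)&(c[...,0]-c[...,2]>12)&(h[...,1]>70)).astype(np.uint8)
def casemask(f,guess):
    m=brown(f); n,l,st,ce=cv2.connectedComponentsWithStats(m)
    uv=proj(f,guess)[0]; i=1+np.argmin(np.hypot(*(ce[1:]-uv).T)+1e3*(st[1:,4]<150))
    return (l==i).astype(np.uint8),st[i]
def fitcase(fs,p0):
    S=8;ms=[]
    for f in fs:
        m,st=casemask(f,[p0[0],p0[1],.018]); x0,y0=st[0]-15,st[1]-15; w,h=st[2]+30,st[3]+30
        mm=cv2.resize(m[y0:y0+h,x0:x0+w].astype(np.float32),None,fx=S,fy=S,interpolation=cv2.INTER_LINEAR)>.5
        ms.append((f,x0,y0,mm))
    def cost(p,each=False):
        o=[]
        for f,x0,y0,mm in ms:
            uv=(proj(f,T(p,CP))-[x0,y0]+.5)*S-.5
            r=np.zeros(mm.shape,np.uint8); cv2.fillConvexPoly(r,cv2.convexHull(np.round(uv).astype(np.int32)),1)
            r=r>0; o.append(1-(r&mm).sum()/(r|mm).sum())
        return o if each else sum(o)
    best=None
    for d in (0,.1,-.1):
        q=minimize(cost,[p0[0],p0[1],p0[2]+d],method="Nelder-Mead",options=dict(initial_simplex=np.array([p0[0],p0[1],p0[2]+d])+np.array([[0,0,0],[.01,0,0],[0,.01,0],[0,0,.1]]),xatol=1e-5,fatol=1e-5,maxiter=400))
        if best is None or q.fun<best.fun: best=q
    return best.x,cost(best.x,True)
E
cat > m.py <<'E'
from h import *
import pickle
f,g=pickle.load(open("fr0.pkl","rb"))
B=np.array([[-32,50,50],[-32,-50,50],[-142,-50,50],[-142,50,50],[65,223,22],[65,205,22],[-65,223,22],[-65,205,22]])/1e3
U=np.array([[283,357],[437,367],[426,543],[268,530],[44,204],[70,206],[24,395],[52,397]])/4+130-.5
B2=np.array([[-32,-50,50],[-142,-50,50],[-142,50,50],[-32,50,50],[65,205,22],[-65,205,22],[65,223,22],[-65,223,22]])/1e3
U2=np.array([[385,115],[563,160],[520,293],[333,240],[62,452],[291,525],[50,482],[282,553]])/3.8+180-.5
for nm,fl in (("top",[(f,B,U)]),("side",[(g,B2,U2)]),("both",[(f,B,U),(g,B2,U2)])):
    r=least_squares(lambda p:np.concatenate([(proj(ff,T(p,b))-u).ravel() for ff,b,u in fl]),[.45,.05,0])
    print(nm,r.x.round(4),np.degrees(r.x[2]).round(2),"rms",np.sqrt(np.mean(r.fun**2)).round(2), r.fun.reshape(-1,2).round(1).tolist())
bay=r.x; np.save("bay.npy",bay)
p0=back(f,(675/4+130),(295/4+130),.036); print("case rough",p0)
for nm,fs in (("top",[f]),("side",[g]),("both",[f,g])):
    print(nm,*fitcase(fs,[p0[0],p0[1],.35]),*fitcase(fs,[p0[0],p0[1],-.35]))
E
python3 m.py
```

```text
top [ 0.473   0.056  -0.0615] -3.53 rms 0.33 [[0.2, 0.5], [0.1, 0.5], [-0.2, -0.7], [0.4, -0.1], [-0.1, -0.3], [0.1, -0.3], [-0.2, 0.2], [-0.4, 0.2]]
side [ 0.4754  0.0568 -0.0518] -2.97 rms 0.65 [[-0.7, -0.7], [0.6, -0.2], [0.8, 0.5], [-0.9, 0.4], [-0.4, -0.4], [1.1, -0.1], [-1.0, -0.7], [0.4, 0.7]]
both [ 0.4744  0.0565 -0.056 ] -3.21 rms 0.59 [[0.1, 0.1], [0.0, -0.1], [-0.1, -1.4], [0.5, -0.5], [-0.4, -0.3], [-0.2, -0.4], [-0.2, 0.1], [-0.5, 0.1], [-0.2, -0.6], [1.1, 0.1], [1.1, 0.7], [-0.6, 0.4], [-0.2, -0.7], [1.2, -0.1], [-0.8, -0.9], [0.4, 0.7]]
case rough [ 0.4877917  -0.14941056  0.036     ]
top [ 0.49168755 -0.14909442 -0.41303074] [np.float64(0.02627772100492376)] [ 0.49171942 -0.14927344 -0.41277232] [np.float64(0.025525804993485557)]
side [ 0.4931819  -0.1505317  -0.41177432] [np.float64(0.06630243998912266)] [ 0.49325252 -0.15012083 -0.40932189] [np.float64(0.06566137631588709)]
both [ 0.4924204  -0.14932509 -0.41412351] [np.float64(0.032797291578501864), np.float64(0.07783299588931836)] [ 0.49234693 -0.14935851 -0.41360383] [np.float64(0.0314579392271771), np.float64(0.07883603722915056)]
```

```bash
cat > plan.py <<'E'
from h import *
bay=np.load("bay.npy"); s=state(); M=R.from_rotvec(s["ee_rot"]).as_matrix()
print("tool y ang",np.degrees(np.arctan2(M[1,1],M[0,1])),"z",M[:,2].round(3),s["tool_pos"],s["ft_force"].round(2),s["width"],s["clock"])
E
python3 plan.py; python3 - <<'E'
from h import *
import pickle
f,g=pickle.load(open("fr0.pkl","rb"))
bay=np.array([.4737,.0562,-.0585]); case=np.array([.4921,-.1493,-.413])
r=R.from_euler('z',-bay[2]).apply([*(case[:2]-bay[:2]),0]); print("case in bay",r, np.degrees(case[2]-bay[2]))
for y in (0,-.015,-.02): print(y,T(case,[0,y,0])[0])
print("targets bay", T(bay,[[0,-.105,0],[0,-.2,0],[0,.135,0]]))
for n,u,v,z in (("carab lo",630,98,.0),("carab L",565,70,0),("carab R",690,70,0),("padlock",147,103,.02),("saucer",122,525,.0)):
    p=back(f,u/4+129.5,v/4+129.5,z); print(n,p,R.from_euler('z',-bay[2]).apply([*(p[:2]-bay[:2]),0]).round(3))
o=f["color"][:,:,::-1].copy(); o=cv2.resize(o,None,fx=4,fy=4,interpolation=cv2.INTER_CUBIC)
def dr(o,ff,P,c): cv2.polylines(o,[np.round((proj(ff,P)+.5)*4).astype(int)],True,c,1)
def both(o,ff):
    n=48
    dr(o,ff,T(case,CP[:n]),(0,255,0)); dr(o,ff,T(case,CP[n:2*n]),(0,255,255))
    for b,z in (((-142,-32,-50,50),50),((32,76,-50,50),30),((-65,65,205,223),22)):
        for zz in (0,z): dr(o,ff,T(bay,np.array([[b[0],b[2],zz],[b[1],b[2],zz],[b[1],b[3],zz],[b[0],b[3],zz]])/1e3),(255,0,0) if zz else (255,255,0))
both(o,f); cv2.imwrite("pics/ov_t.png",o[520:1120,520:1320])
o=cv2.resize(g["color"][:,:,::-1].copy(),None,fx=4,fy=4,interpolation=cv2.INTER_CUBIC); both(o,g)
cv2.imwrite("pics/ov_s.png",cv2.resize(o[540:1340,720:1400],None,fx=.75,fy=.75))
E
```

```text
tool y ang -73.96752567907399 z [-0.     0.001 -1.   ] [ 0.17253974 -0.60031982  0.25548816] [ 0.18 -0.28 -0.1 ] 0.08548582138936715 0.2
case in bay [ 0.03038342 -0.20407268  0.        ] -20.31135383738768
0 [ 0.4921 -0.1493  0.    ]
-0.015 [ 0.48607962 -0.16303881  0.        ]
-0.02 [ 0.48407282 -0.16761842  0.        ]
targets bay [[ 0.467561   -0.04862038  0.        ]
 [ 0.46200667 -0.14345787  0.        ]
 [ 0.481593    0.19096906  0.        ]]
carab lo [ 0.63133575 -0.12174974  0.        ] [ 0.168 -0.168  0.   ]
carab L [ 0.65101236 -0.07683565  0.        ] [ 0.185 -0.122  0.   ]
carab R [ 0.6514587 -0.1634854  0.       ] [ 0.19  -0.209  0.   ]
padlock [0.62135991 0.20796979 0.02      ] [0.139 0.16  0.   ]
saucer [0.33797179 0.21851299 0.        ] [-0.145  0.154  0.   ]
```

View pics/ov_t.png

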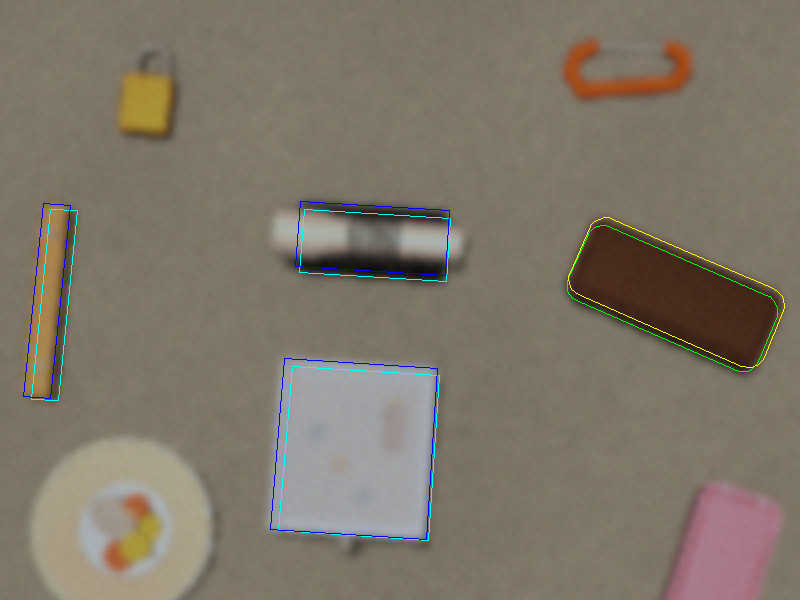

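View pics/ov_s.png

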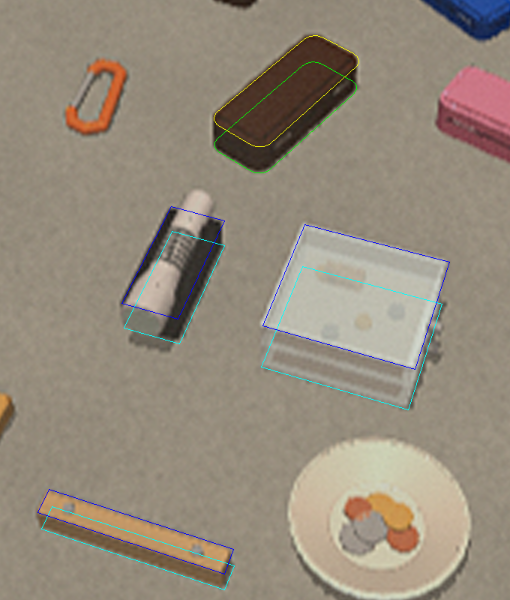

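>>> {"op": "drive_tool", "data": {
  "gripper": [85,85,85,85,85],
  "xyz": [
    [50,40,0],
    [85,75,0],
    [120,110,0],
    [150,150,0],
    [175,190,0]
  ],
  "spin": [8,16,24,32,40],
  "grip_force": 20
}}

```text
clock: 0.7
tool_pos: [0.3431, -0.4172, 0.2553]
ee_rot: [-2.768, -1.483, 0.0]
ft_force: [0.1, -0.4, 0.6]
width: 0.0854
```

```bash
python3 plan.py
```

```text
tool y ang -33.64777748417489 z [-0.001  0.001 -1.   ] [ 0.3430592  -0.41716705  0.25531768] [ 0.15 -0.42  0.64] 0.08535605454941944 0.7
```

>>> {"op": "drive_tool", "data": {
  "gripper": [85,85,85,85,85],
  "xyz": [
    [25,40,0],
    [50,80,0],
    [75,125,0],
    [95,165,0],
    [115,205,0]
  ],
  "spin": [5,10,10,10,10]
}}

```text
clock: 1.2
tool_pos: [0.4586, -0.2102, 0.2553]
ee_rot: [-2.628, -1.719, 0.0]
ft_force: [1.4, -0.5, -0.9]
width: 0.0848
```

>>> {"op": "drive_tool", "data": {
  "gripper": [85,85,85,85,85],
  "xyz": [
    [14,25,-40],
    [28,49,-80],
    [28,49,-110],
    [28,49,-130],
    [28,49,-130]
  ],
  "spin": [0,0,0,0,0]
}}

```text
clock: 1.7
tool_pos: [0.4842, -0.1596, 0.1213]
ee_rot: [-2.622, -1.716, 0.006]
ft_force: [0.3, 0.9, -0.0]
width: 0.0851
```

```bash
python3 plan.py; python3 - <<'E'
from h import *
f=cam("top");g=cam("side")
crop(f,230,130,130,100,6,"t1.png");crop(g,180,90,170,130,4.5,"s1.png")
E
```

```text
tool y ang -23.594372234058472 z [-0.008  0.004 -1.   ] [ 0.48415869 -0.1595842   0.12127678] [ 0.29  0.93 -0.04] 0.08513161783415996 1.7
```

View pics/s1.png

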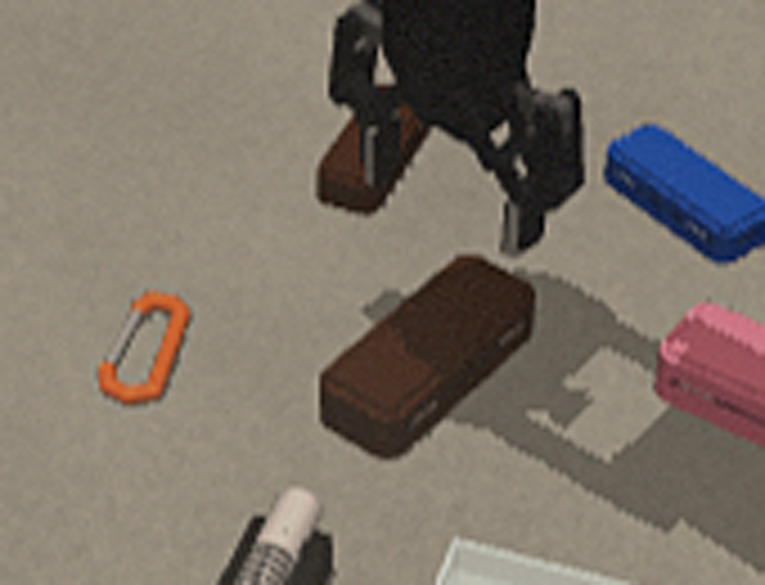

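View pics/t1.png

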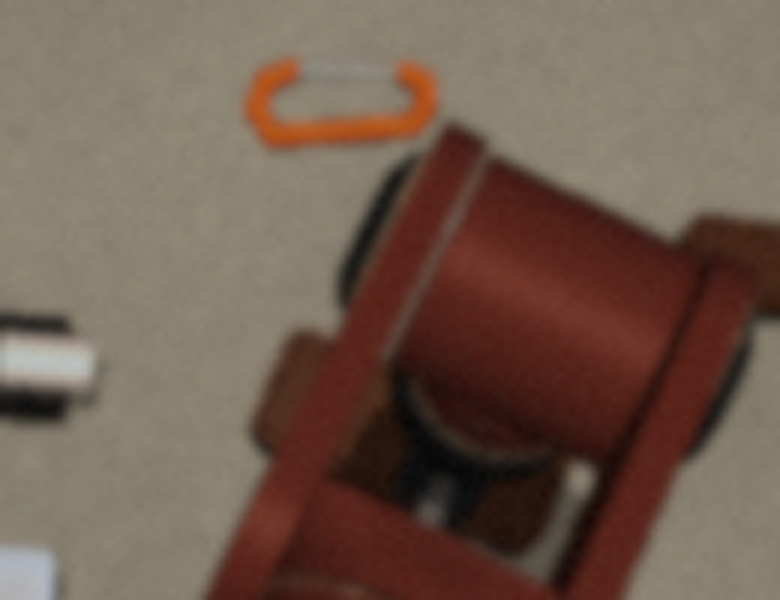

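The open fingers straddle the brown case at (430,350) and clear the carabiner at (145,345). I'll descend in stages.

>>> {"op": "drive_tool", "data": {
  "gripper": [85,85,85,85,85],
  "xyz": [
    [2,-3.5,-25],
    [2,-3.5,-50],
    [2,-3.5,-60],
    [2,-3.5,-60],
    [2,-3.5,-60]
  ],
  "spin": [0,0,0,0,0]
}}

```text
clock: 2.3
tool_pos: [0.4895, -0.1653, 0.0671]
ee_rot: [2.629, 1.719, 0.001]
ft_force: [1.3, -0.3, 0.8]
width: 0.085
```

```bash
python3 plan.py; python3 - <<'E'
from h import *
g=cam("side")
crop(g,180,90,170,130,4.5,"s2.png")
E
```

```text
tool y ang -23.65242922977643 z [ 0.001 -0.    -1.   ] [ 0.48953982 -0.16531512  0.06709374] [ 1.29 -0.3   0.82] 0.08499058666555516 2.3
```

View pics/s2.png

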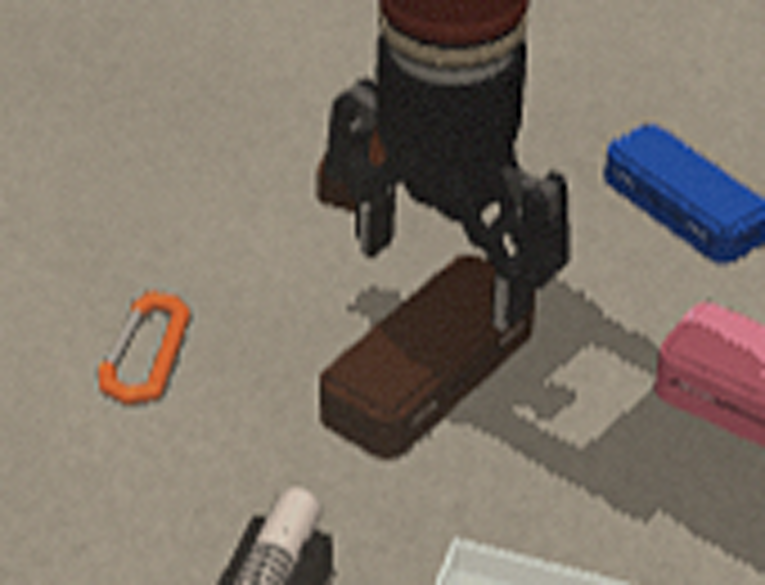

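>>> {"op": "drive_tool", "data": {
  "gripper": [85,85,85,85,85],
  "xyz": [
    [-3.4,2.3,0],
    [-3.4,2.3,-15],
    [-3.4,2.3,-30],
    [-3.4,2.3,-35],
    [-3.4,2.3,-35]
  ],
  "spin": [0,0,0,0,0]
}}

```text
clock: 2.85
tool_pos: [0.4849, -0.1624, 0.0302]
ee_rot: [-2.628, -1.718, 0.001]
ft_force: [-0.1, -0.3, 0.2]
width: 0.0849
```

```bash
python3 plan.py; python3 - <<'E'
from h import *
g=cam("side")
crop(g,180,90,170,130,4.5,"s3.png")
E
```

```text
tool y ang -23.644148246736776 z [-0.002  0.001 -1.   ] [ 0.48493431 -0.16235538  0.03022633] [-0.06 -0.33  0.22] 0.08492280285999904 2.85
```

View pics/s3.png

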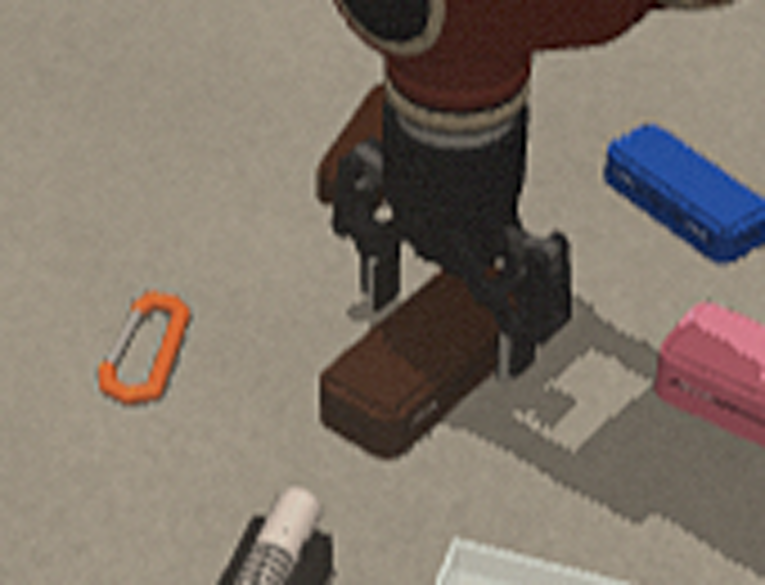

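Fingers are beside the case, tips near the board. Closing.

>>> {"op": "drive_tool", "data": {
  "gripper": [75,66,60,57,54],
  "xyz": [
    [0,0,0],
    [0,0,0],
    [0,0,0],
    [0,0,0],
    [0,0,0]
  ],
  "spin": [0,0,0,0,0],
  "grip_force": 20
}}

```text
clock: 3.4
tool_pos: [0.4859, -0.1628, 0.0316]
ee_rot: [-2.629, -1.719, -0.001]
ft_force: [-0.6, -0.0, 1.9]
width: 0.0557
```

```bash
python3 plan.py
```

```text
tool y ang -23.641737798716033 z [ 0.  0. -1.] [ 0.48590349 -0.16284377  0.03163531] [-0.61 -0.01  1.85] 0.05572776098258895 3.4
```

>>> {"op": "drive_tool", "data": {
  "gripper": [54,54,54,54,54],
  "xyz": [
    [-6,0,-0.3],
    [-13,0.5,-0.3],
    [-19,0.8,-0.3],
    [-25,1,-0.3],
    [-25,1,-0.3]
  ],
  "spin": [5,10,15,20.3,20.3]
}}

```text
clock: 3.9
tool_pos: [0.4607, -0.162, 0.0316]
ee_rot: [2.285, 2.155, 0.0]
ft_force: [-1.0, 0.1, 2.3]
width: 0.0557
```

>>> {"op": "drive_tool", "data": {
  "gripper": [54,54],
  "xyz": [
    [0,0,0],
    [0,0,0]
  ],
  "spin": [0,0]
}}

```text
clock: 4.1
tool_pos: [0.4607, -0.162, 0.0316]
ee_rot: [-2.287, -2.154, 0.0]
ft_force: [-0.8, -0.3, 0.8]
width: 0.056
```

```bash
python3 plan.py; python3 - <<'E'
from h import *
g=cam("side");f=cam("top")
crop(g,180,90,170,130,4.5,"s4.png"); crop(f,130,130,200,150,4,"t4.png")
E
```

```text
tool y ang -3.434954647107625 z [-0. -0. -1.] [ 0.46067508 -0.16199095  0.03164322] [-0.82 -0.27  0.8 ] 0.05599710622538292 4.1
```

View pics/s4.png

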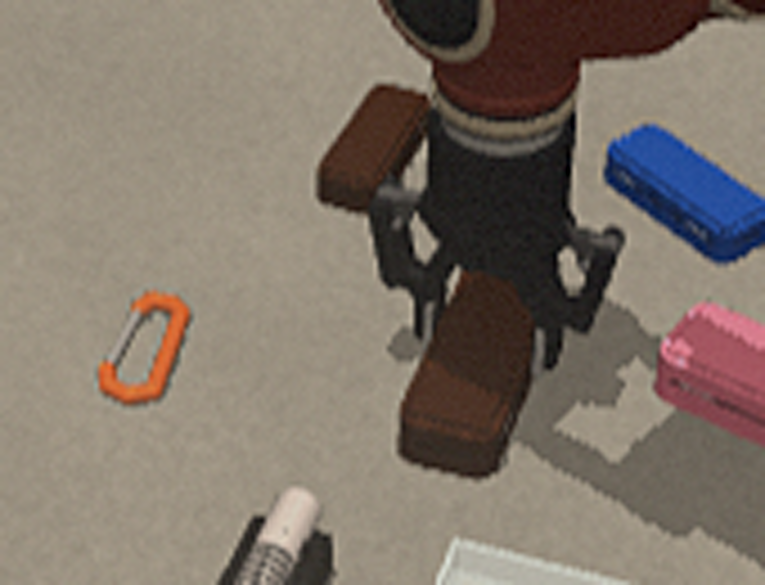

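View pics/t4.png

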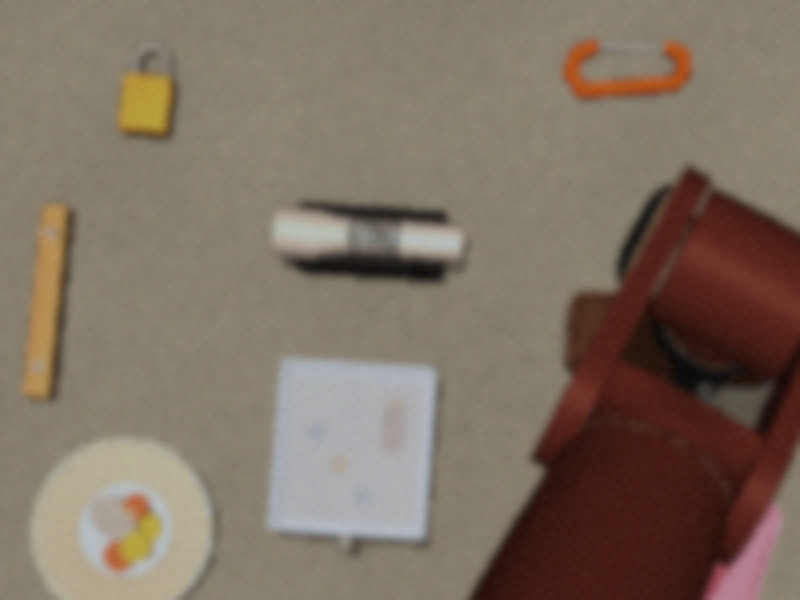

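>>> {"op": "drive_tool", "data": {
  "gripper": [54,54,54,54,54],
  "xyz": [
    [0.9,15,0],
    [1.8,30,0],
    [2.6,45,0],
    [3.8,65,0],
    [3.8,65,0]
  ],
  "spin": [0,0,0,0,0]
}}

```text
clock: 4.7
tool_pos: [0.4645, -0.0943, 0.0316]
ee_rot: [-2.282, -2.158, -0.001]
ft_force: [0.5, 1.1, 0.7]
width: 0.0555
```

>>> {"op": "drive_tool", "data": {
  "gripper": [54],
  "xyz": [
    [0,0,0]
  ],
  "spin": [0]
}}

```text
clock: 4.8
tool_pos: [0.4645, -0.0937, 0.0316]
ee_rot: [-2.281, -2.16, -0.001]
ft_force: [-0.2, -1.1, 0.0]
width: 0.0555
```

```bash
python3 plan.py; python3 - <<'E'
from h import *
g=cam("side");f=cam("top")
crop(g,190,120,150,120,5,"s5.png"); crop(f,180,150,130,100,6,"t5.png")
E
```

```text
tool y ang -3.1165570358973245 z [ 0.     0.001 -1.   ] [ 0.46453535 -0.09369862  0.03160455] [-0.16 -1.14  0.03] 0.05545283133217501 4.8
```

View pics/s5.png

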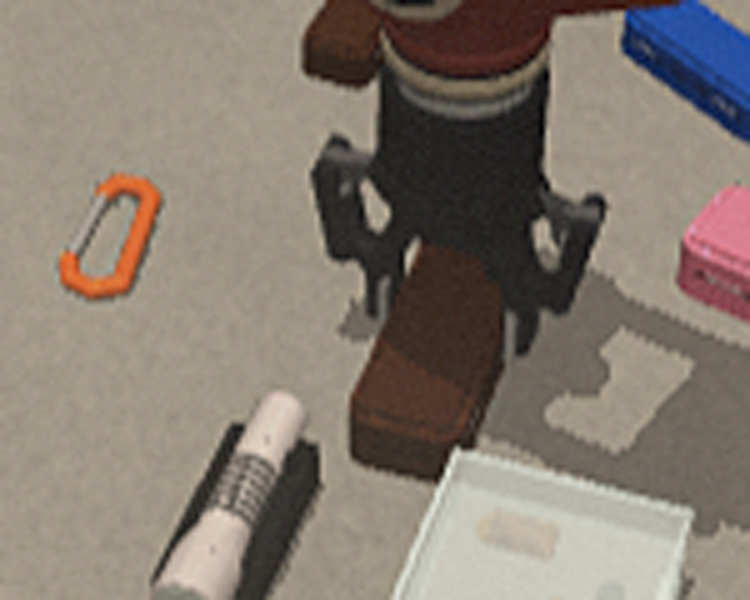

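View pics/t5.png

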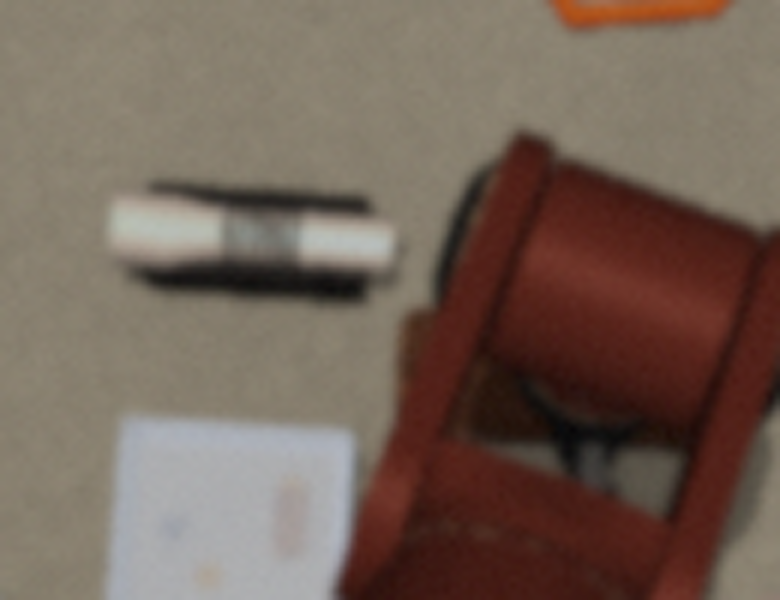

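```bash
cat > ov.py <<'E'
from h import *
import sys
def dr(o,ff,P,c,s): cv2.polylines(o,[np.round((proj(ff,P)+.5)*s).astype(int)],True,c,1)
bay=np.array([.4737,.0562,-.0585])
def ov(ff,case,name,win,s):
    o=cv2.resize(ff["color"][:,:,::-1].copy(),None,fx=s,fy=s,interpolation=cv2.INTER_CUBIC)
    n=48; dr(o,ff,T(case,CP[:n]),(0,255,0),s); dr(o,ff,T(case,CP[n:2*n]),(0,255,255),s)
    for b,z in (((-142,-32,-50,50),50),((32,76,-50,50),30),((-65,65,205,223),22)):
        for zz in (0,z): dr(o,ff,T(bay,np.array([[b[0],b[2],zz],[b[1],b[2],zz],[b[1],b[3],zz],[b[0],b[3],zz]])/1e3),(255,0,0) if zz else (255,255,0),s)
    u,v,w,h=[int(a*s) for a in win]; cv2.imwrite("pics/"+name,o[v:v+h,u:u+w])
E
python3 - <<'E'
from ov import *
s=state(); t=s["tool_pos"]; th=-.055
c=[t[0]-.015*np.sin(th),t[1]+.015*np.cos(th),th]
ov(cam("side"),c,"s6.png",(190,120,150,120),5)
E
```

```text
(no output)
```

View pics/s6.png

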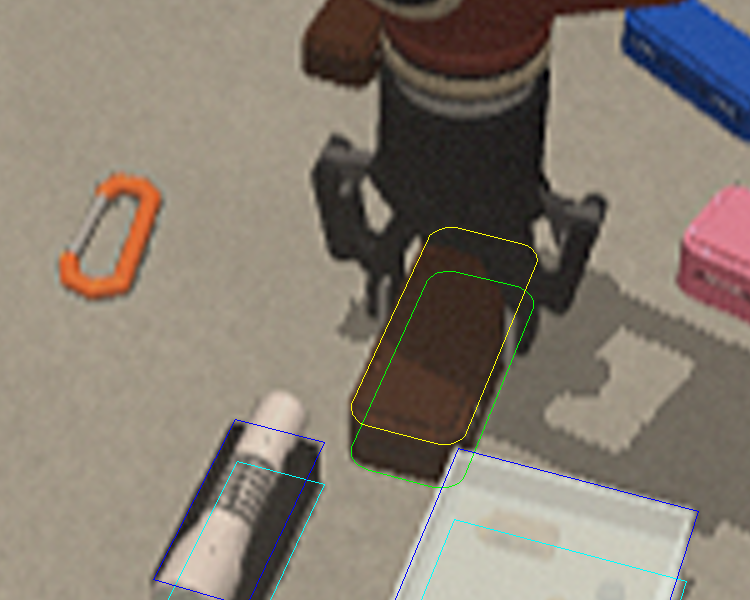

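```bash
python3 - <<'E'
from ov import *
g=cam("side")
crop(g,245,160,60,60,10,"s7.png")
s=state(); t=s["tool_pos"]
for i,(th,dx) in enumerate([(-.055,0),(.03,0)]):
    c=[t[0]+dx-.015*np.sin(th),t[1]+.015*np.cos(th),th]
    ov(g,c,f"s7_{i}.png",(245,160,60,60),10)
a=[cv2.imread(f"pics/s7{k}.png") for k in ("","_0","_1")]
cv2.imwrite("pics/s7m.png",cv2.resize(np.hstack(a),(800,267)))
E
```

```text
(no output)
```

View pics/s7.png

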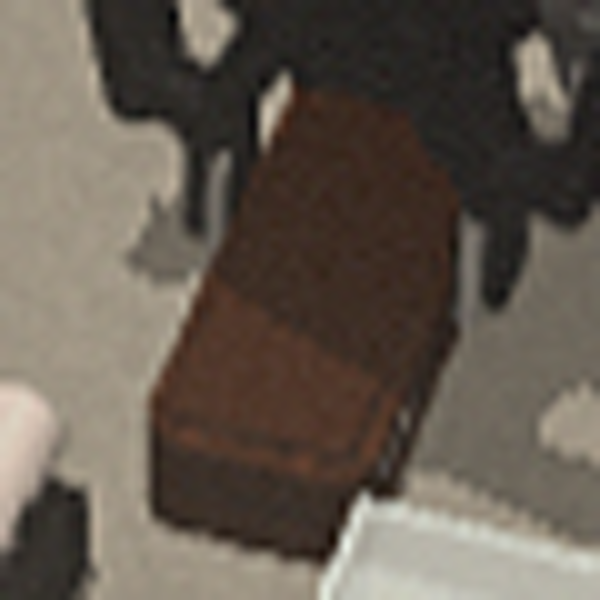

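View pics/s7m.png

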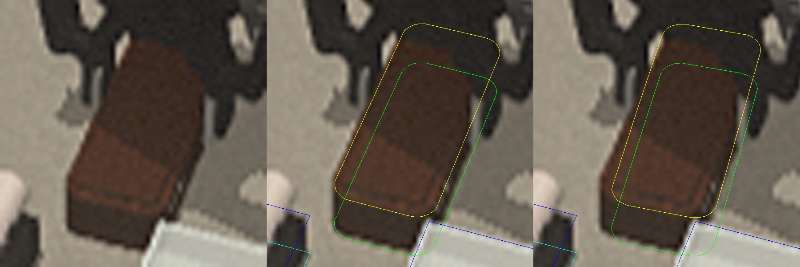

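Case is on line with the gap (front end at about (240,520) in the 10x crop, between dock and drawer), aside from the known ~1.5 mm side-camera bias. Sliding into the mouth.

>>> {"op": "drive_tool", "data": {
  "gripper": [54,54,54,54,54],
  "xyz": [
    [0.6,10,0],
    [1.3,20,0],
    [1.9,30,0],
    [2.6,40,0],
    [2.6,40,0]
  ],
  "spin": [-0.2,-0.2,-0.2,-0.2,-0.2]
}}

```text
clock: 5.5
tool_pos: [0.4671, -0.0528, 0.0316]
ee_rot: [-2.284, -2.154, -0.003]
ft_force: [0.5, 2.1, 1.5]
width: 0.0555
```

>>> {"op": "drive_tool", "data": {
  "gripper": [54,54,54,54],
  "xyz": [
    [0.6,10,0],
    [1.2,20,0],
    [1.6,26,0],
    [1.6,26,0]
  ],
  "spin": [0,0,0,0]
}}

```text
clock: 5.9
tool_pos: [0.4687, -0.0257, 0.0316]
ee_rot: [-2.283, -2.155, -0.004]
ft_force: [0.1, 1.5, 1.3]
width: 0.0554
```

```bash
python3 plan.py; python3 - <<'E'
from ov import *
s=state(); t=s["tool_pos"]; th=-.0585
c=[t[0]-.015*np.sin(th),t[1]+.015*np.cos(th),th]
g=cam("side");f=cam("top")
crop(g,200,160,120,90,6.5,"s8.png"); crop(f,180,150,130,100,6,"t8.png")
E
```

```text
tool y ang -3.302901345172451 z [-0.     0.004 -1.   ] [ 0.46874729 -0.02569724  0.03163515] [0.05 1.51 1.31] 0.05535831280292917 5.9
```

View pics/s8.png

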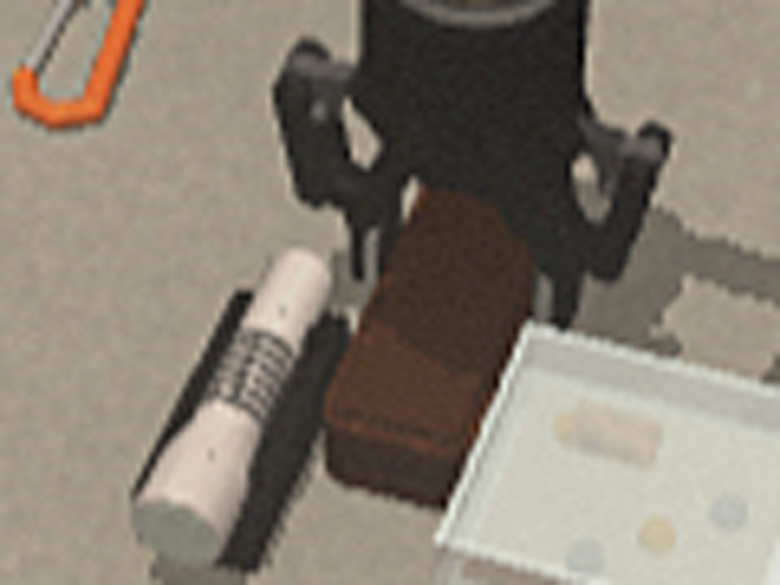

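View pics/t8.png

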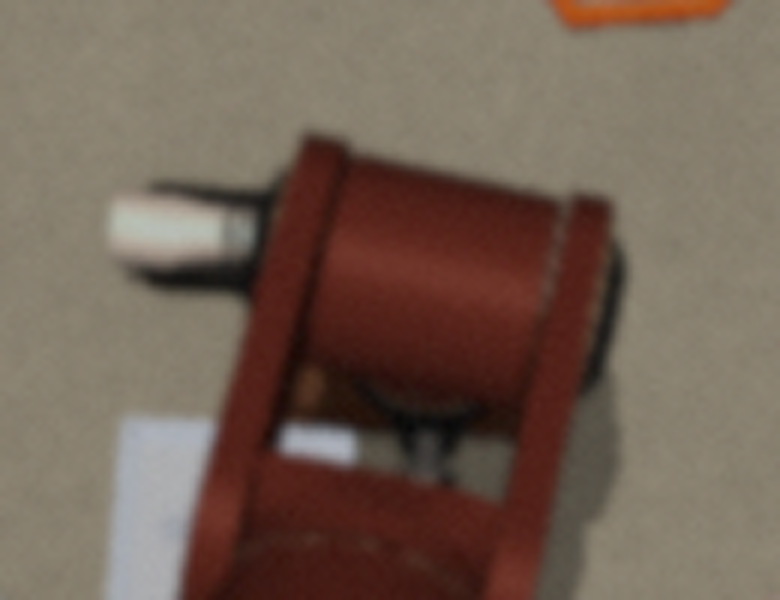

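In the gap and straight, with forces small. Releasing just a little, then rising.

>>> {"op": "drive_tool", "data": {
  "gripper": [58,62,66,68,68],
  "xyz": [
    [0,0,0],
    [0,0,0],
    [0,0,0],
    [0,0,0],
    [0,0,0]
  ],
  "spin": [0,0,0,0,0]
}}

```text
clock: 6.5
tool_pos: [0.4687, -0.0265, 0.0316]
ee_rot: [-2.284, -2.154, -0.003]
ft_force: [0.6, -1.0, 0.3]
width: 0.0681
```

>>> {"op": "drive_tool", "data": {
  "gripper": [68,68,68,68,68],
  "xyz": [
    [0,-1,10],
    [0,-2,25],
    [0,-2,45],
    [0,-2,65],
    [0,-2,65]
  ],
  "spin": [0,0,0,0,0]
}}

```text
clock: 7.0
tool_pos: [0.4713, -0.0291, 0.1005]
ee_rot: [2.283, 2.153, 0.01]
ft_force: [1.7, -0.4, 0.0]
width: 0.0678
```

```bash
python3 plan.py; python3 - <<'E'
from ov import *
g=cam("side")
crop(g,200,130,130,100,6,"s9.png")
E
```

```text
tool y ang -3.3534310187756766 z [ 0.007  0.002 -1.   ] [ 0.47125466 -0.02908597  0.10046714] [ 1.72 -0.37  0.01] 0.06784617180465628 7.0
```

View pics/s9.png

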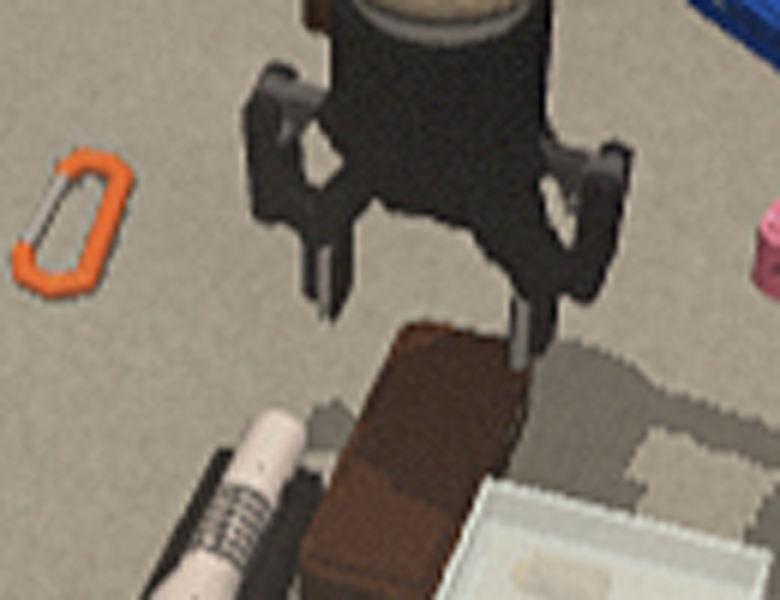

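>>> {"op": "drive_tool", "data": {
  "gripper": [60,40,20,0,0],
  "xyz": [
    [-2,-20,0],
    [-4,-45,0],
    [-6,-70,0],
    [-7,-84,0],
    [-7,-84,0]
  ],
  "spin": [0,0,0,0,0]
}}

```text
clock: 7.55
tool_pos: [0.4626, -0.1138, 0.0978]
ee_rot: [-2.288, -2.153, -0.006]
ft_force: [0.3, 0.6, -1.2]
width: 0.0018
```

>>> {"op": "drive_tool", "data": {
  "gripper": [0,0,0],
  "xyz": [
    [0,0,0],
    [0,0,0],
    [0,0,0]
  ],
  "spin": [0,0,0]
}}

```text
clock: 7.85
tool_pos: [0.4625, -0.113, 0.0976]
ee_rot: [-2.286, -2.153, -0.006]
ft_force: [0.0, -0.4, -0.1]
width: -0.0001
```

```bash
python3 plan.py; python3 - <<'E'
from ov import *
g=cam("side")
crop(g,190,100,130,100,6,"s10.png")
for n,f in(("side",g),("top",cam("top"))):
  print(n,fitcase([f],[.4696,-.0107,-.0585]))
E
```

```text
tool y ang -3.434338589442083 z [ 0.002  0.003 -1.   ] [ 0.46250999 -0.11298237  0.09756841] [ 0.   -0.36 -0.08] -5.160473038745641e-05 7.85
side (array([ 0.4717586 , -0.01349008, -0.05587693]), [np.float64(0.13518268528559096)])
top (array([ 0.47067587, -0.01258007, -0.09731918]), [np.float64(0.9268606877971988)])
```

View pics/s10.png

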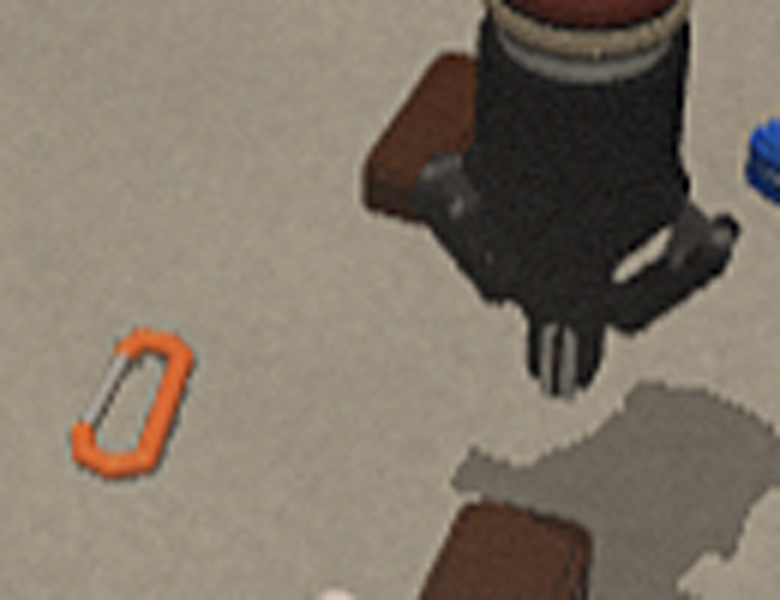

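>>> {"op": "drive_tool", "data": {
  "gripper": [0,0,0,0,0],
  "xyz": [
    [1.3,0,-15],
    [1.3,0,-35],
    [1.3,0,-50],
    [1.3,0,-53.5],
    [1.3,0,-53.5]
  ],
  "spin": [0,0,0,0,0]
}}

```text
clock: 8.45
tool_pos: [0.4636, -0.1128, 0.0438]
ee_rot: [-2.286, -2.153, -0.006]
ft_force: [-0.0, 0.0, -0.3]
width: -0.0001
```

>>> {"op": "drive_tool", "data": {
  "gripper": [0,0],
  "xyz": [
    [0,0,0],
    [0,0,0]
  ],
  "spin": [0,0]
}}

```text
clock: 8.65
tool_pos: [0.4643, -0.113, 0.0449]
ee_rot: [2.286, 2.154, 0.007]
ft_force: [0.0, -0.4, -0.1]
width: -0.0
```

```bash
python3 plan.py; python3 - <<'E'
from ov import *
g=cam("side")
crop(g,190,110,130,100,6,"s11.png")
E
```

```text
tool y ang -3.4088432086589724 z [ 0.003  0.003 -1.   ] [ 0.46432574 -0.11296859  0.04486855] [ 0.04 -0.37 -0.13] -1.1969841207660055e-05 8.65
```

View pics/s11.png

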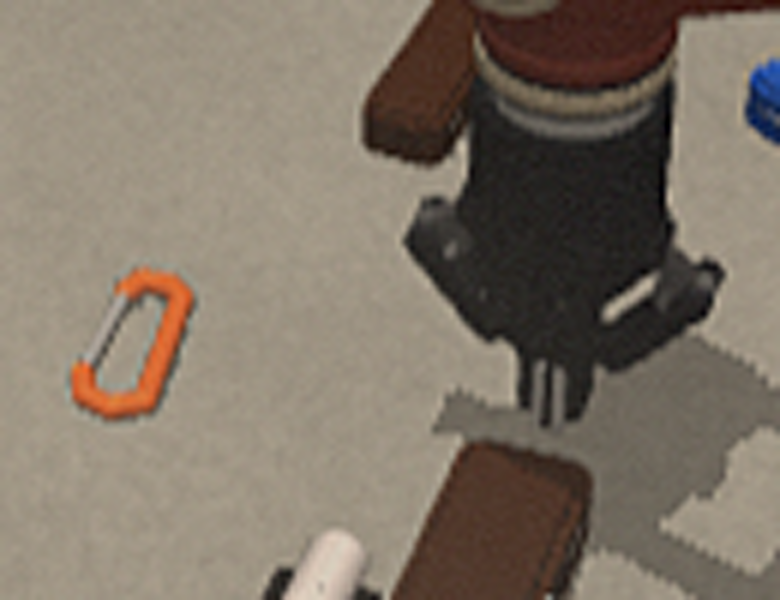

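>>> {"op": "drive_tool", "data": {
  "gripper": [0,0,0,0,0],
  "xyz": [
    [0.5,12,0],
    [1.2,24,0],
    [1.9,36,0],
    [2.6,48,0],
    [3.2,60,0]
  ],
  "spin": [0,0,0,0,0]
}}

```text
clock: 9.2
tool_pos: [0.4678, -0.0519, 0.0451]
ee_rot: [2.285, 2.154, 0.007]
ft_force: [0.6, -1.9, 1.7]
width: -0.0
```

```bash
python3 plan.py; python3 - <<'E'
from ov import *
g=cam("side")
crop(g,190,130,130,100,6,"s12.png")
E
```

```text
tool y ang -3.3783340139868425 z [ 0.004  0.002 -1.   ] [ 0.46775284 -0.05190145  0.04511828] [ 0.62 -1.9   1.65] -2.545630200004195e-05 9.2
```

View pics/s12.png

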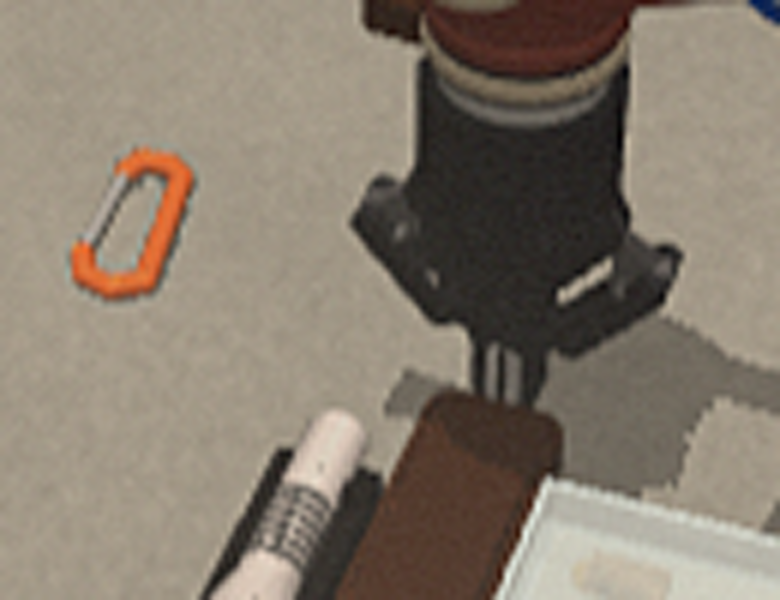

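>>> {"op": "drive_tool", "data": {
  "gripper": [0,0,0,0,0],
  "xyz": [
    [0.5,12,0],
    [1,24,0],
    [1.7,36,0],
    [2.4,48,0],
    [3.1,60,0]
  ],
  "spin": [0,0,0,0,0]
}}

```text
clock: 9.75
tool_pos: [0.4704, 0.0107, 0.0446]
ee_rot: [-2.284, -2.155, -0.008]
ft_force: [0.4, -1.8, 1.9]
width: 0.0003
```

```bash
python3 plan.py; python3 - <<'E'
from ov import *
g=cam("side")
crop(g,190,150,160,120,5,"s13.png")
f=cam("top"); crop(f,130,130,200,150,4,"t13.png")
E
```

```text
tool y ang -3.3389350612929234 z [ 0.003  0.005 -1.   ] [0.47039712 0.01069649 0.04462753] [ 0.42 -1.79  1.93] 0.0002593373426749804 9.75
```

View pics/s13.png

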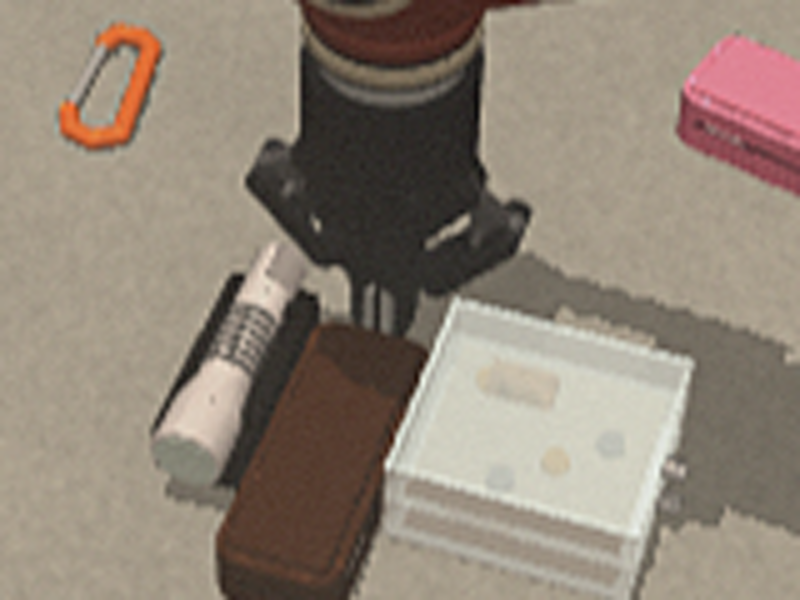

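View pics/t13.png

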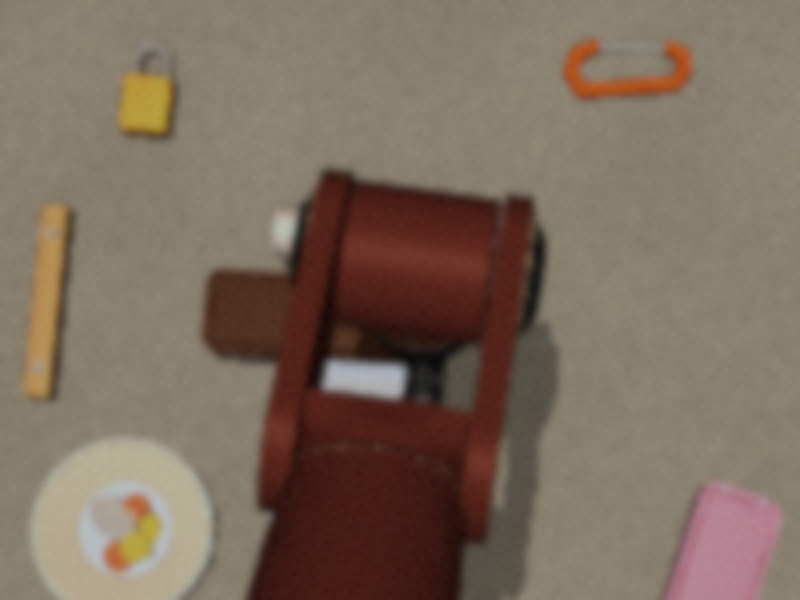

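>>> {"op": "drive_tool", "data": {
  "gripper": [0,0,0,0,0],
  "xyz": [
    [0.8,10,0],
    [1.5,20,0],
    [2.2,30,0],
    [2.9,40,0],
    [3.5,50,0]
  ],
  "spin": [0,0,0,0,0]
}}

```text
clock: 10.35
tool_pos: [0.4737, 0.0621, 0.0444]
ee_rot: [-2.282, -2.156, -0.009]
ft_force: [-0.7, -2.2, -0.1]
width: -0.0002
```

```bash
python3 plan.py; python3 - <<'E'
from ov import *
g=cam("side")
crop(g,180,170,160,120,5,"s14.png")
f=cam("top"); crop(f,120,170,100,75,8,"t14.png")
E
```

```text
tool y ang -3.244124213805425 z [ 0.002  0.005 -1.   ] [0.47371353 0.06211939 0.04442354] [-0.71 -2.18 -0.14] -0.00021791316819269312 10.35
```

View pics/s14.png

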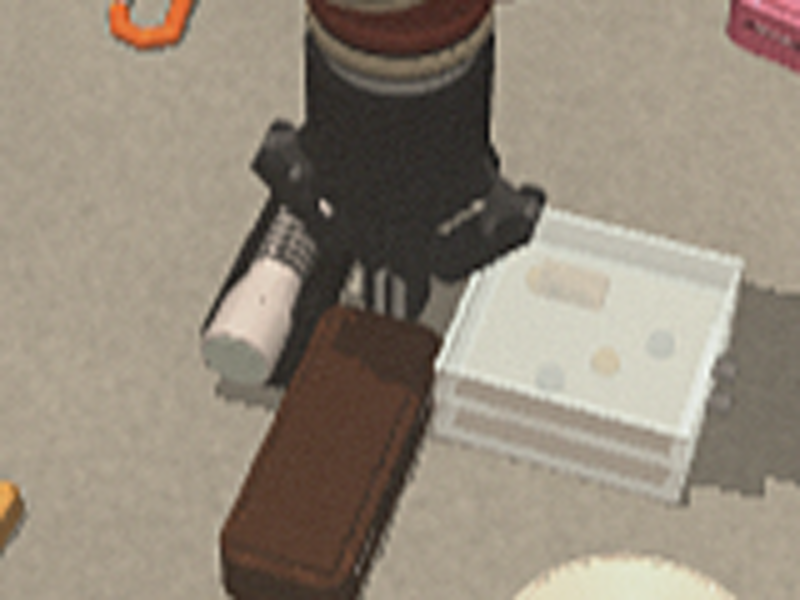

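View pics/t14.png

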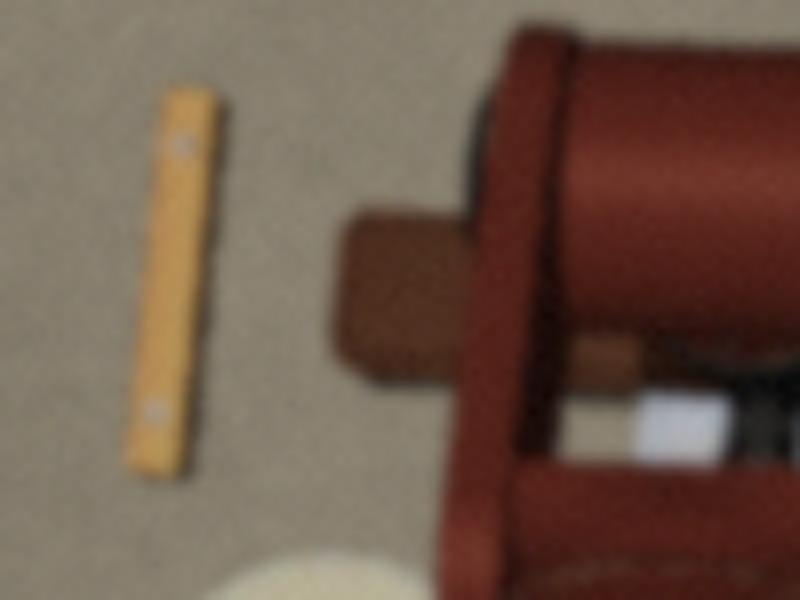

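>>> {"op": "drive_tool", "data": {
  "gripper": [0,0,0,0,0],
  "xyz": [
    [0.6,8,0],
    [1.1,16,0],
    [1.6,24,0],
    [2.1,32,0],
    [2.6,40,0]
  ],
  "spin": [-0.1,-0.1,-0.1,-0.1,-0.1]
}}

```text
clock: 10.95
tool_pos: [0.4762, 0.1033, 0.0443]
ee_rot: [-2.282, -2.155, -0.009]
ft_force: [0.1, -0.3, 0.5]
width: 0.0002
```

```bash
python3 plan.py; python3 - <<'E'
from ov import *
g=cam("side")
crop(g,180,200,160,120,5,"s15.png")
f=cam("top"); crop(f,120,170,100,75,8,"t15.png")
E
```

```text
tool y ang -3.269174234020352 z [ 0.002  0.006 -1.   ] [0.47619865 0.10328353 0.04430421] [ 0.14 -0.34  0.51] 0.00017218640922902543 10.95
```

View pics/s15.png

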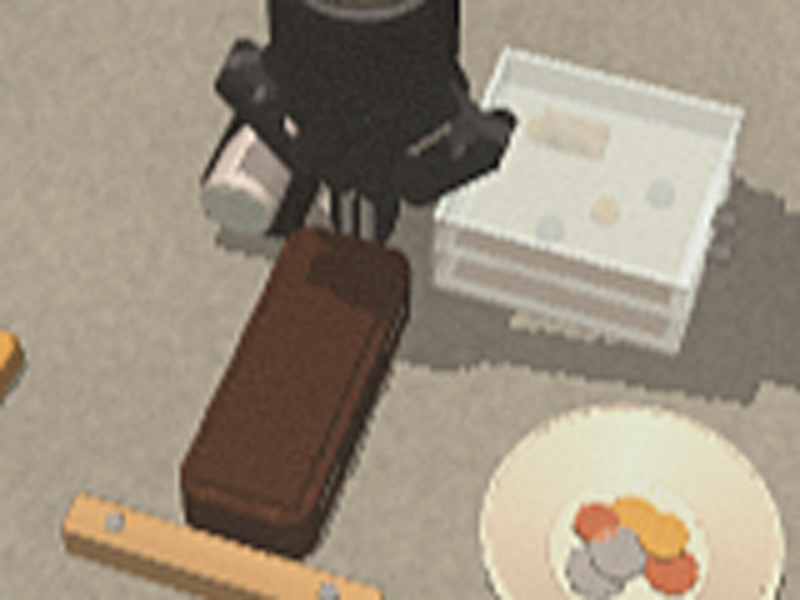

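View pics/t15.png

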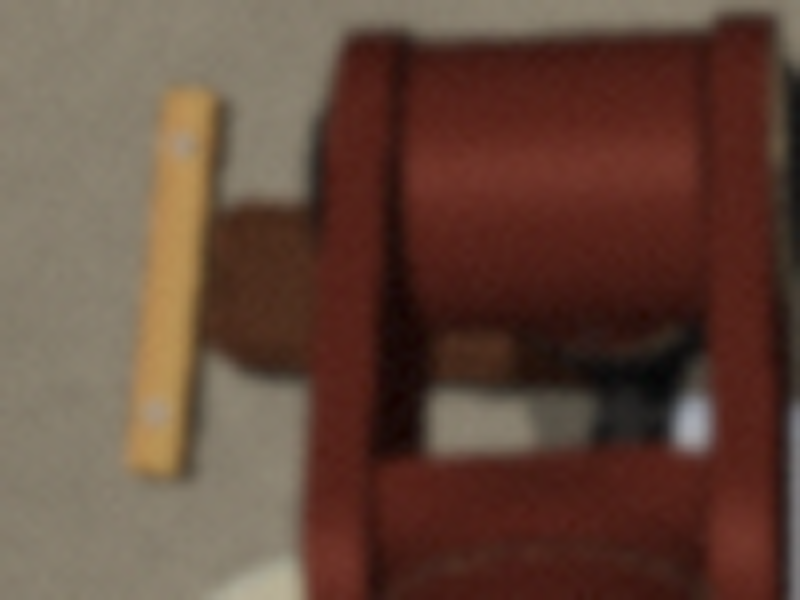

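>>> {"op": "drive_tool", "data": {
  "gripper": [0,0,0,0,0],
  "xyz": [
    [0,1,0],
    [0.1,2,0],
    [0.1,3,0],
    [0.2,4,0],
    [0.2,4,0]
  ],
  "spin": [-0.1,-0.1,-0.1,-0.1,-0.1]
}}

```text
clock: 11.55
tool_pos: [0.4764, 0.1076, 0.0443]
ee_rot: [-2.282, -2.154, -0.01]
ft_force: [0.2, -0.7, -0.5]
width: -0.0
```

>>> {"op": "drive_tool", "data": {
  "gripper": [0,0,0,0],
  "xyz": [
    [0,1,0],
    [0.1,2,0],
    [0.1,2,0],
    [0.1,2,0]
  ],
  "spin": [0,0,0,0]
}}

```text
clock: 11.95
tool_pos: [0.4765, 0.1097, 0.0443]
ee_rot: [-2.282, -2.154, -0.01]
ft_force: [-0.2, -0.3, 0.1]
width: 0.0002
```

>>> {"op": "drive_tool", "data": {
  "gripper": [0,0,0],
  "xyz": [
    [0,1,0],
    [0.1,2,0],
    [0.1,2,0]
  ],
  "spin": [0,0,0]
}}

```text
clock: 12.25
tool_pos: [0.4766, 0.1109, 0.0444]
ee_rot: [-2.283, -2.156, -0.007]
ft_force: [-1.5, -5.3, 0.9]
width: -0.0003
```

```bash
python3 plan.py; python3 - <<'E'
from ov import *
g=cam("side")
crop(g,190,230,100,75,8,"s16.png")
f=cam("top"); crop(f,120,170,100,75,8,"t16.png")
E
```

```text
tool y ang -3.280242027973043 z [ 0.002  0.005 -1.   ] [0.47657049 0.11085267 0.04436561] [-1.53 -5.34  0.86] -0.0003086347552025621 12.25
```

View pics/s16.png

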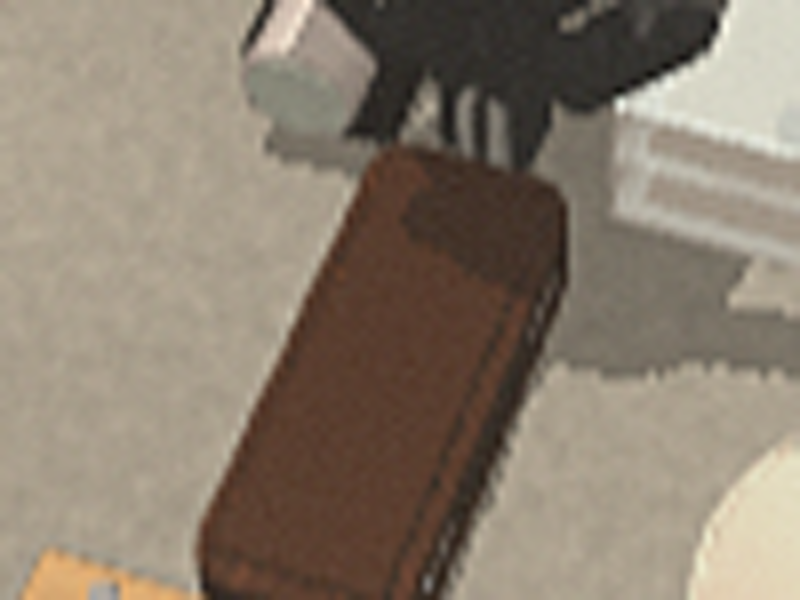

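View pics/t16.png

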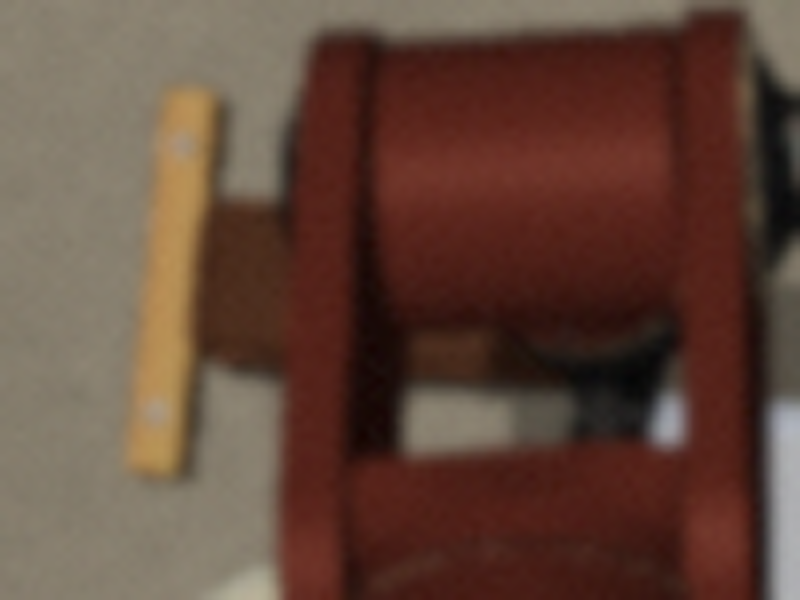

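The force rose to 5.3 N, so it has met the bar. I'll press a touch more to seat it square, then back straight off.

>>> {"op": "drive_tool", "data": {
  "gripper": [0,0,0],
  "xyz": [
    [0,0.8,0],
    [0,1.5,0],
    [0,1.5,0]
  ],
  "spin": [0,0,0]
}}

```text
clock: 12.65
tool_pos: [0.4766, 0.111, 0.0444]
ee_rot: [2.283, 2.158, 0.003]
ft_force: [-0.4, -8.0, 1.3]
width: -0.0
```

>>> {"op": "drive_tool", "data": {
  "gripper": [0,0,0,0,0],
  "xyz": [
    [-0.3,-5,0],
    [-0.6,-10,0],
    [-1.2,-20,0],
    [-1.8,-30,0],
    [-1.8,-30,0]
  ],
  "spin": [0,0,0,0,0]
}}

```text
clock: 13.15
tool_pos: [0.4747, 0.0799, 0.0443]
ee_rot: [2.285, 2.156, 0.003]
ft_force: [0.2, 0.6, -0.9]
width: -0.0002
```

>>> {"op": "drive_tool", "data": {
  "gripper": [0,0,0,0,0],
  "xyz": [
    [0,0,30],
    [0,0,70],
    [0,0,110],
    [0,-30,150],
    [0,-70,150]
  ],
  "spin": [0,0,0,0,0]
}}

```text
clock: 13.65
tool_pos: [0.4783, 0.0097, 0.2019]
ee_rot: [2.274, 2.153, 0.017]
ft_force: [0.4, -1.3, 0.1]
width: -0.0001
```

>>> {"op": "drive_tool", "data": {
  "gripper": [0,0,0,0,0],
  "xyz": [
    [0,-40,0],
    [0,-80,0],
    [0,-120,0],
    [0,-160,0],
    [0,-160,0]
  ],
  "spin": [0,0,0,0,0]
}}

```text
clock: 14.15
tool_pos: [0.4781, -0.1541, 0.2022]
ee_rot: [2.28, 2.146, 0.016]
ft_force: [-1.3, 0.3, 0.6]
width: -0.0001
```

```bash
python3 plan.py; python3 - <<'E'
from ov import *
g=cam("side");f=cam("top")
p0=T(bay,[0,.135,0])[0]; c0=[p0[0],p0[1],bay[2]]
for n,ff in (("top",[f]),("side",[g])):
    p,e=fitcase(ff,c0); r=R.from_euler('z',-bay[2]).apply([*(p[:2]-bay[:2]),0]); print(n,p,e,"bay",(r*1e3).round(1),np.degrees(p[2]-bay[2]).round(2))
ov(f,c0,"t17.png",(130,130,200,150),4); crop(g,180,200,160,120,5,"s17.png"); crop(f,130,170,120,90,6,"t17b.png")
E
```

```text
tool y ang -3.4687578333376217 z [ 0.015 -0.001 -1.   ] [ 0.47811169 -0.15405329  0.20215471] [-1.28  0.32  0.6 ] -0.00010856170112252971 14.15
top [ 0.48108085  0.19241253 -0.05947802] [np.float64(0.07155464512554921)] bay [ -0.6 136.4   0. ] -0.06
side [ 0.48284661  0.18786694 -0.05727028] [np.float64(0.0972611602329092)] bay [  1.4 132.    0. ] 0.07
```

View pics/t17.png

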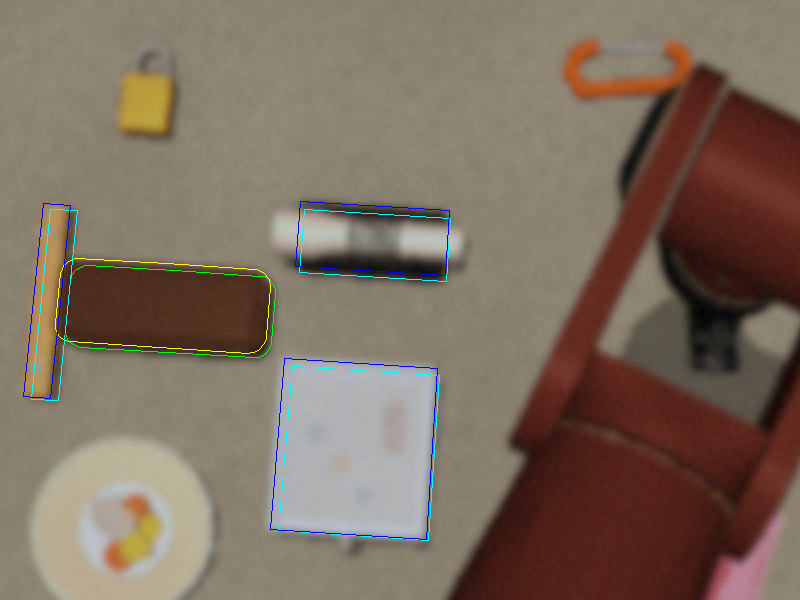

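View pics/s17.png

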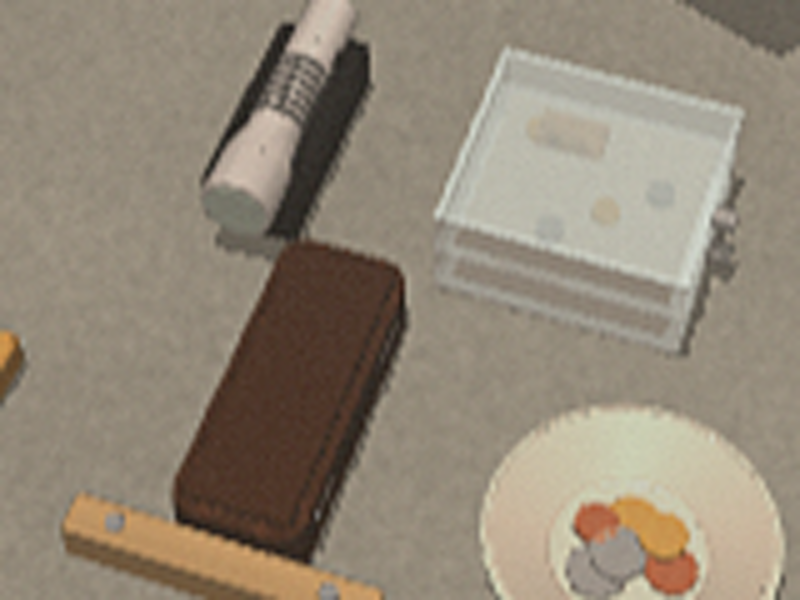

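View pics/t17b.png

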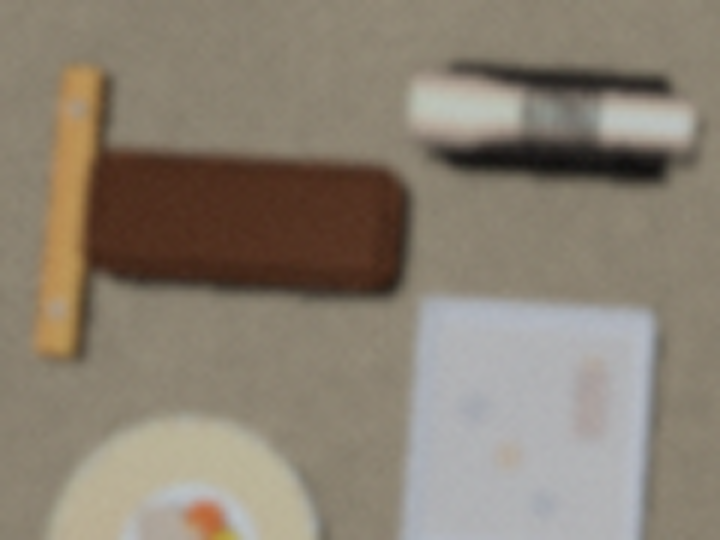

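The case lies flat against the bar and parallel to the gap. The top-view fit puts it within 1 mm and 0.1° of line, and the bystanders haven't moved. Handing in.

```bash
python3 -c "
from bench import *
print(hand_in())"
```

```text
the job is handed in; nothing more can be done
None
```

The glasses case is through the gap and its leading end is against the stop bar. I handed the job in at about 14 s, with the arm clear of everything.

**What I did:** I took hold of the larger brown case lightly (20 N) and kept it on the board. I turned it about 20° into line and slid its front end into the gap. Then I let go and pushed its rear end with closed fingers until it met the bar.

**Last checks:**
- **Contact with the bar:** the push force rose to 8 N and the tool stopped moving. The tool's position there puts the rear end about 1 mm from where it should be.
- **Position and line:** the top view has the case 0.6 mm off the gap's centre line and within 0.1° of straight. It looks flat, with no visible gap at the bar.
- **Bystanders:** the saucer, carabiner and padlock look unmoved in the final top picture.

**One disagreement:** the cameras differ on where the case's centre lies along the gap. The top camera says 136.4 mm and the side camera 132.0 mm, against the 135 mm expected. I trust the contact force and the top view, because the bar hides part of the case from the side camera, which also reads 1–2 mm off sideways.

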